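Switch on the microscope bench in order

ROBOT

A 6-joint arm with a two-finger parallel gripper is mounted at the origin on the work surface. World frame = base frame: x ahead of the robot, y to its left, z up, the work surface at z = 0. Lengths are in m, angles in degrees, forces in N, time in s.
With the tool pointing down it reaches from about 0.425 to 0.95 m from the base axis. Payload 14.7 kg.
Tool frame: the origin (TCP) lies at the very end of the fingers, on their centre line; the grasp point (between the pads) lies 19 mm behind it; z points along the fingers, y is the line along which they close (so a half turn about z gives the same grasp; the last joint's range is limited). The gripper opens to 85 mm and grips with 20 to 120 N. Pads are 22 mm wide; open, the fingers measure 114 mm over their backs; the gripper's body (76 mm by 85 mm) begins 54 mm behind the grasp point. The pads swing forward as they close: fully open they stand 13 mm farther back than shut.
Start: joints at [-79.733, 27.513, 91.461, -0, 61.026, -2.67], TCP at [0.146, -0.633, 0.231] pointing down, gripper open.
Joint ranges: [-157.49, 157.49], [-46.99, 117.5], [13.45, 153.17], [-89.5, 269.5], [5.16, 153.95], [-167.48, 167.48]. Speed limits (degrees/s): [108.29, 108.29, 136.94, 172.46, 172.46, 172.46].

INTERFACE

Orientations are given as a 3x3 rotation matrix whose columns are the frame's x, y, z axes.
In Python, from station import get_state, grab_frame, finish_job gives the robot as it stands.
- The arm moves only by the shell command python3 -m crank 'ROWS' [FORCE]. ROWS is a JSON object of lists of equal length, an entry for each row: "delta_pos": the shift along the tool's x, y, z in cm, a list of three; "rotation": the turn, a rotation vector about the tool's x, y, z in units of 6 degrees (1.0 is 6 degrees), a list of three; "hand": the closure, from 0 (fully open) to 1 (shut). A call has 1 to 5 rows; each row is the pose to reach, as a shift and turn from the pose commanded when the call began, along the tool's axes at that moment; what a row does not reach only later rows make up. A row lasts 1/12 s, in which the tool goes at most 41.7 mm and 7.16 degrees, less where a joint would pass 70% of its speed; a pose out of reach is approached as far as the arm can. A call with a gripper value outside its range is refused whole. The fingers move at their own pace and stop on an object; FORCE is the grip in N (left out, the last holds). Time passes only in rows, so rows that repeat a pose let the fingers close. It gives the time, the measured TCP pose, the force, the opening and the grip force at its end, in the units of the state.
- get_state(): the state, without advancing time (a new reading comes with each control period).
- grab_frame(name): name is "side" or "top" or "wrist"; returns a dict with "pixels" (400x640x3 uint8, blue, green, red), "vertical_fov" (degrees; the focal length in pixels is half the picture's height over the tangent of half this angle, whatever the lens; pixels are square), "cx", "cy" (the principal point, pixels), "R" (3x3) and "t" (3): a world point X has camera coordinates R X + t; the wrist camera has in their place "hand_eye" (4x4, takes a point from camera to tool coordinates, whose origin is the TCP and whose axes are the flange's). Camera axes: x right, y down, z forward; pixel columns grow to the right and rows downward; lengths in m; the calibration is good to about 2 mm. The wrist camera is an equidistant fisheye: a pixel r from the principal point sees the ray r / f radians off the axis. A picture is of the moment at which its call begins: read the wrist's pose just before it. There is no depth.
- finish_job(): hands the job in; it is judged then, once.
The state is a dict: "clock": time; "joints": joint angles; "qd": joint speeds; "joint_torque": joint torques, N m; "eef_pos": TCP position; "orientation": TCP orientation; "contact_force": force on the tool from outside, world axes, zero at the start; "torque": the same for the moment, N m; "gripper_width": finger opening in m; "grip_force": force on a finger pad.
Only numpy, scipy, OpenCV 4.12 (cv2) and the standard library are available. Lean on these libraries where they do the work, as an engineer would, in place of code of your own. Each camera call takes 0.05 s, during which the arm holds its last target. There are 200 camera calls.

TASK

Start up the fluorescence microscope's three instrument boxes with a fingertip, in this order: switch on the lamp supply (the tall box with the carrying handle) first, so that its ignition pulse cannot harm the other two, then the stand controller (the wide, low box with the round knob), and last the camera supply (the small box with the fins). Press the raised far end of each rocker switch lightly, just until it snaps over and stays on. Pick nothing up, and leave the boxes and everything else on the bench standing where they are.

Things in the scene. Friction and masses are not known exactly. Their poses are not given: they have to be found in the camera images.
- lamp: Lamp supply: tallest, deepest of three boxes; grey steel, 130 mm wide, 190 deep, black carrying handle on top, louvred sides, small meter window by the switch. Loose, 2.6 kg. Origin on the bench mid-width under the middle of the sloping switch panel; x to its back, y left, z up. Spans x -40 to 150 mm; front wall 62 mm high, flat top 85, handle 118.
- lamp_press (a point): Lamp supply: point on the raised far (on) end of the rocker as it stands when off, mid-width, 12 mm beyond the pivot, 3 mm inside the far edge; about 90 mm above the bench. Fixed to the box, it does not sink with the rocker. Axes: z straight out of the sloping panel (leans 0.28 rad from vertical towards the box's front), x up the slope to the box's back, y to its left.
- lamp_switch (a joint): Lamp supply's rocker, black, 30 x 22 mm (long way up the slope), 6 mm left of the panel's middle. 0 = off, as at the start: far end raised, marked by a short white stroke. 0.34 rad = on, far end down. Pushed past 0.17 it snaps over by itself and stays. Takes 3 to 5 N; the raised end sinks 4 mm in all, half of it to the snap. Pressed harder, the whole switch gives up to 3 mm.
- scope: Stand controller: widest, lowest box; white, 140 mm wide, 137 deep, flat top, round black knob (32 mm across, 16 high) on the sloping panel, centred 74 mm to the right (-y) of the switch. Loose, 1.3 kg. Origin and axes as for the lamp supply. Spans x -42 to 95 mm; front wall 36 mm high, flat top 60.
- scope_press (a point): Stand controller: point on the raised far (on) end of the rocker as it stands when off, mid-width, 12 mm beyond the pivot, 3 mm inside the far edge; about 65 mm above the bench. Fixed to the box, it does not sink with the rocker. Axes: z straight out of the sloping panel (leans 0.28 rad from vertical towards the box's front), x up the slope to the box's back, y to its left.
- scope_switch (a joint): Stand controller's rocker, black, 30 x 22 mm (long way up the slope), 36 mm left of the panel's middle. 0 = off, as at the start: far end raised, marked by a short white stroke. 0.34 rad = on, far end down. Pushed past 0.17 it snaps over by itself and stays. Takes 3 to 5 N; the raised end sinks 4 mm in all, half of it to the snap. Pressed harder, the whole switch gives up to 3 mm.
- cam: Camera supply: smallest, narrowest box; bare aluminium, 76 mm wide, 131 deep, seven upright cooling fins on top behind the panel. Loose, 0.9 kg. Origin and axes as for the lamp supply. Spans x -31 to 100 mm; front wall 34 mm high, top 52, fins to 66, beginning 35 mm behind the origin.
- cam_press (a point): Camera supply: point on the raised far (on) end of the rocker as it stands when off, mid-width, 12 mm beyond the pivot, 3 mm inside the far edge; about 59 mm above the bench. Fixed to the box, it does not sink with the rocker. Axes: z straight out of the sloping panel (leans 0.28 rad from vertical towards the box's front), x up the slope to the box's back, y to its left.
- cam_switch (a joint): Camera supply's rocker, black, 30 x 22 mm (long way up the slope), in the panel's middle. 0 = off, as at the start: far end raised, marked by a short white stroke. 0.34 rad = on, far end down. Pushed past 0.17 it snaps over by itself and stays. Takes 3 to 5 N; the raised end sinks 4 mm in all, half of it to the snap. Pressed harder, the whole switch gives up to 3 mm.
- bottle: Square clear plastic medium bottle with a white cap, 52 x 52 mm, 116 mm tall, standing to the robot's left. Not part of the job. Origin under its centre.
- flask: Flat clear culture flask with a blue cap, 52 x 105 mm, 25 mm high, lying near the robot. Not part of the job. Origin under its centre, cap towards its +y.
- slides: Grey plastic slide box, 66 x 96 mm, 32 mm high, near the robot. Not part of the job. Origin under its centre.
- objective: Round objective case, black foot and clear cover, 44 mm across, 72 mm tall, standing to the robot's right. Not part of the job. Origin under its centre.
Things that resemble listed ones, but are neither listed nor needed, are in the scene too. Several things have the shape of the scope; the one meant has the colours described above.

How it is judged:
By the outcome, as a careful person would: the job done as asked, in the order asked, and still so for the second after the job is handed in, with the robot touching nothing.
It also fails if it takes over 54 s, if anything falls off the work surface, if the arm or the gripper's body presses on something with over 40 N, if the wrist force passes 120 N, or if a joint passes its speed limit or range.

## Working session

There is one attempt and no reset: what is moved stays moved. The work goes in short steps, Python scripts to look and compute and a shell command to move; the robot and the scene stay as the last step left them, time stands still between calls to the robot, and variables do not carry over. Pictures are saved under pics/ and viewed, at most 10 in all, crops included, and the job is handed in when it is done.

```bash
mkdir -p pics; ls; python3 - <<'E'
from station import *
import cv2,numpy as np
s=get_state();print(s)
for n in("top","side"):
    f=grab_frame(n);cv2.imwrite(f"pics/{n}0.png",f["pixels"]);print({k:v for k,v in f.items() if k!="pixels"})
E
```

```text
pics
{'clock': 0.0, 'joints': array([-7.97314577e+01,  2.75479987e+01,  9.14956068e+01,  3.31695858e-04,
        6.10250506e+01, -2.67301437e+00]), 'qd': array([-0.0834149 , -0.00612316,  0.01142203,  0.01198668,  0.01361011,
       -0.04541013]), 'joint_torque': array([-3.88421846e-03, -9.50653696e+01, -4.30185199e+01, -5.10809386e-04,
        1.17365670e-02, -1.11018250e-05]), 'eef_pos': array([ 0.14548542, -0.63307554,  0.23068133]), 'orientation': array([[ 9.74599649e-01,  2.23954192e-01, -2.08623157e-04],
       [ 2.23954281e-01, -9.74598937e-01,  1.17998350e-03],
       [ 6.09383439e-05, -1.19673355e-03, -9.99999282e-01]]), 'contact_force': array([ 0.71412233,  0.73269715, -0.61402634]), 'torque': array([0.01095988, 0.00233854, 0.03965697]), 'grip_force': 0.0, 'gripper_width': 0.08520327221677637}
{'vertical_fov': 56.412714765016105, 'cx': 319.50955878105344, 'cy': 199.8723646840036, 'R': array([[ 1.54624749e-02, -9.99880192e-01,  7.17100426e-04],
       [-9.98672827e-01, -1.54790335e-02, -4.91221258e-02],
       [ 4.91273406e-02,  4.34009267e-05, -9.98792522e-01]]), 't': array([-0.06896564,  0.50579129,  1.13704226])}
{'vertical_fov': 43.90158649643023, 'cx': 305.41424225645744, 'cy': 195.76424564668577, 'R': array([[-0.70620035, -0.70788493,  0.01341585],
       [-0.55025383,  0.53682335, -0.63956345],
       [ 0.44553539, -0.45904206, -0.76862124]]), 't': array([0.3256564 , 0.36310248, 1.49987959])}
```

View pics/top0.png

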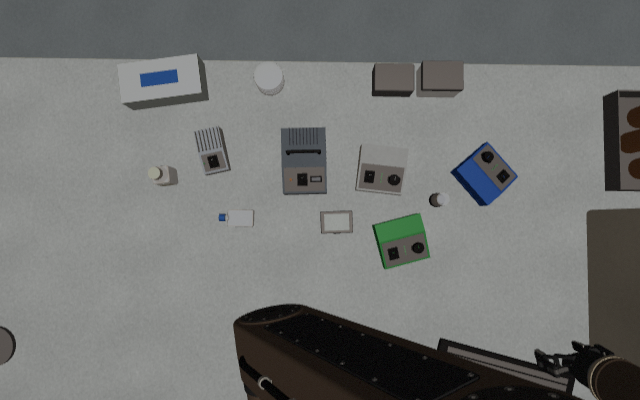

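View pics/side0.png

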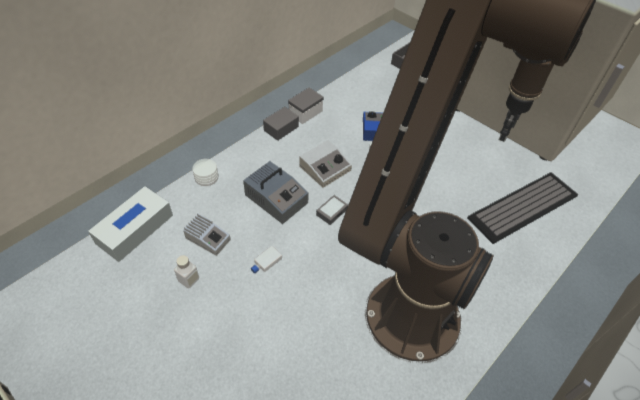

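The top view has the tall grey lamp with handle at (303,160), its rocker near (302,180). The white scope is at (382,170), rocker (370,176), and the finned cam is at (212,150), rocker (213,160). Things that could be mistaken for the scope: green box (402,240) and blue box (485,173). The brown blocks at (393,78) and (441,76) and the white box at (160,80) are not candidates. I choose the grey, white and finned boxes and check them in a close crop.

```bash
python3 - <<'E'
import cv2
a=cv2.imread("pics/top0.png")[115:205,190:415]
cv2.imwrite("pics/crop1.png",cv2.resize(a,None,fx=3.5,fy=3.5,interpolation=cv2.INTER_CUBIC))
E
```

```text
(no output)
```

View pics/crop1.png

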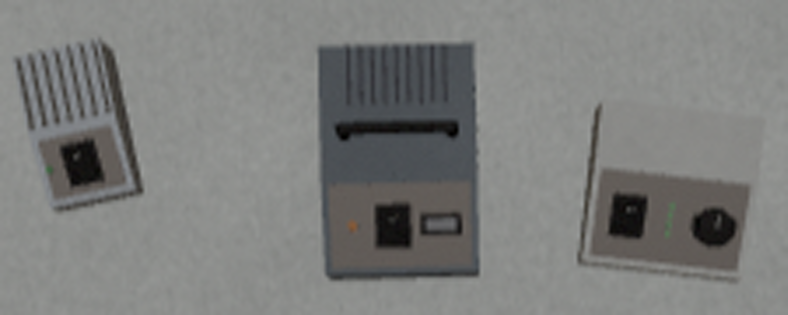

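```bash
cat > h.py <<'E'
import cv2,numpy as np
from scipy.spatial.transform import Rotation as Ro
from station import *
def ray(f,p):
    fl=200/np.tan(np.radians(f["vertical_fov"]/2))
    d=np.array([(p[0]-f["cx"])/fl,(p[1]-f["cy"])/fl,1]);R=np.array(f["R"])
    return -R.T@f["t"], R.T@d
def onz(f,p,z):
    c,d=ray(f,p); return c+d*(z-c[2])/d[2]
def dark(px,x,y,r=13,th=60):
    m=(px.max(2)<th).astype(np.uint8); m[:y-r]=0;m[y+r:]=0;m[:,:x-r]=0;m[:,x+r:]=0
    n,l,s,c=cv2.connectedComponentsWithStats(m)
    i=min(range(1,n),key=lambda i:np.hypot(*(c[i]-[x,y]))-s[i,4]*.2)
    return c[i],s[i],(l==i)
E
python3 - <<'E'
from h import *
T=grab_frame("top");S=grab_frame("side")
px=T["pixels"];hsv=px.astype(int)
B={"lamp":((302,180),(288,192),.085),"scope":((370,176),(385,190),.060),"cam":((213,160),(217,171),.054)}
for n,(rk,_,z) in B.items():
    c,s,m=dark(px,*rk); P=onz(T,c,z)
    # panel: brownish
    pm=((hsv[...,2]-hsv[...,0])>8).astype(np.uint8);w=np.zeros_like(pm);w[rk[1]-22:rk[1]+22,rk[0]-25:rk[0]+48]=1;pm*=w
    k,l,st,ce=cv2.connectedComponentsWithStats(pm);i=1+st[1:,4].argmax()
    cnt=max(cv2.findContours((l==i).astype(np.uint8),0,2)[0],key=cv2.contourArea)
    box=cv2.boxPoints(cv2.minAreaRect(cnt))
    W=np.array([onz(T,b,z)[:2] for b in box]);e=np.diff(np.vstack([W,W[:1]]),axis=0)
    print(n,c.round(2),s,P.round(4),"panel",W.mean(0).round(3),np.linalg.norm(e,axis=1).round(3),np.degrees(np.arctan2(e[:,1],e[:,0])).round(1))
    # side
    fl=200/np.tan(np.radians(S["vertical_fov"]/2));q=np.array(S["R"])@P+S["t"];print(" side predict",(q[:2]/q[2]*fl+[S["cx"],S["cy"]]).round(1))
    g=(q[:2]/q[2]*fl+[S["cx"],S["cy"]]).round().astype(int)
    try:
        c2,s2,_=dark(S["pixels"],*g,r=12)
        a,d=ray(T,c);b,e2=ray(S,c2);t=np.linalg.lstsq(np.c_[d,-e2],b-a,rcond=None)[0]
        print(" side",c2.round(1),s2,"tri",(a+d*t[0]).round(4),(b+e2*t[1]).round(4))
    except ValueError: print("none")
E
```

```text
lamp [301.96 179.24] [297 173  11  13 126] [ 0.5623 -0.0094  0.085 ] panel [ 0.563 -0.014] [0.113 0.064 0.113 0.064] [ -89.1 -179.1   90.9    1.2]
 side predict [286.7 194.1]
 side [285.5 195.5] [281 191  10  10  59] tri [ 0.5632 -0.009   0.0764] [ 0.5657 -0.0069  0.0768]
scope [368.99 176.28] [364 170  11  13 115] [ 0.5768 -0.2067  0.06  ] panel [ 0.574 -0.243] [0.072 0.126 0.072 0.126] [ -6.3 -96.1 173.4  84. ]
 side predict [323.4 167.3]
 side [322.7 168.8] [318 166  10   7  43] tri [ 0.5779 -0.2081  0.0498] [ 0.5796 -0.2066  0.0498]
cam [213.01 161.27] [207 155  13  13 120] [0.6152 0.2586 0.054 ] panel [0.616 0.259] [0.062 0.049 0.062 0.049] [ -74.9 -164.5  105.    15.7]
 side predict [215.9 235.4]
 side [214.6 236.7] [209 232  12  10  61] tri [0.6163 0.2607 0.0465] [0.6185 0.2624 0.0473]
```

```bash
cat >> h.py <<'E'
PRESS={"lamp":([.5733,-.0092,.090],1.0),"scope":([.5877,-.2079,.065],-6.2),"cam":([.6258,.2615,.059],15.3)}
def frame(yaw): return (Ro.from_euler("z",yaw,degrees=True)*Ro.from_euler("y",-.28)*Ro.from_euler("x",180,degrees=True)).as_matrix()
def rel(n,h,off=(0,0)):
    p,y=PRESS[n];F=frame(y);s=get_state();R=s["orientation"]
    g=np.array(p)-F[:,2]*h+F[:,0]*off[0]+F[:,1]*off[1]
    print(n,s["clock"],s["eef_pos"].round(4),s["contact_force"].round(2),"cm",(R.T@(g-s["eef_pos"])*100).round(2),"rot",(Ro.from_matrix(R.T@F).as_rotvec(degrees=True)/6).round(2))
E
python3 -c "
from h import *
rel('lamp',.10)"
```

```text
lamp 0.2 [ 0.1455 -0.6332  0.2309] [ 0.18  1.09 -0.82] cm [ 52.96 -51.81   4.52] rot [-0.29  2.66  1.98]
```

```bash
python3 -m crank '{"delta_pos":[[53,-51.8,4.5],[53,-51.8,4.5],[53,-51.8,4.5],[53,-51.8,4.5],[53,-51.8,4.5]],"rotation":[[-0.3,2.7,2],[-0.3,2.7,2],[-0.3,2.7,2],[-0.3,2.7,2],[-0.3,2.7,2]],"hand":[1,1,1,1,1]}' 20; python3 -c "
from h import *
rel('lamp',.10)"
```

```text
clock: 0.62
eef_pos: [0.2573, -0.4569, 0.2182]
orientation: [[0.96, 0.011, 0.281], [0.011, -1.0, 0.003], [0.281, 0.0, -0.96]]
contact_force: [1.5, -0.1, -0.3]
gripper_width: 0.0256
grip_force: 0.0
lamp 0.6167 [ 0.2573 -0.4569  0.2182] [ 1.55 -0.05 -0.29] cm [ 27.26 -44.4   11.3 ] rot [ 0.02 -0.04 -0.06]
```

```bash
python3 -m crank '{"delta_pos":[[27,-44.4,11.3],[27,-44.4,11.3],[27,-44.4,11.3],[27,-44.4,11.3],[27,-44.4,11.3]],"rotation":[[0,0,0],[0,0,0],[0,0,0],[0,0,0],[0,0,0]],"hand":[1,1,1,1,1]}'; python3 -c "
from h import *
rel('lamp',.10)"
```

```text
clock: 1.03
eef_pos: [0.3698, -0.2813, 0.2056]
orientation: [[0.96, 0.014, 0.281], [0.014, -1.0, 0.002], [0.281, 0.002, -0.96]]
contact_force: [0.5, 0.4, 0.1]
gripper_width: -0.0001
grip_force: 0.0
lamp 1.0333 [ 0.3698 -0.2813  0.2056] [0.54 0.36 0.14] cm [ 16.71 -26.91   6.87] rot [ 0.02 -0.04 -0.03]
```

```bash
python3 -m crank '{"delta_pos":[[16.7,-26.9,6.9],[16.7,-26.9,6.9],[16.7,-26.9,6.9],[16.7,-26.9,6.9],[16.7,-26.9,6.9]],"rotation":[[0,0,0],[0,0,0],[0,0,0],[0,0,0],[0,0,0]],"hand":[1,1,1,1,1]}'; python3 -c "
from h import *
rel('lamp',.10)"
```

```text
clock: 1.45
eef_pos: [0.483, -0.1063, 0.193]
orientation: [[0.96, 0.015, 0.281], [0.015, -1.0, 0.003], [0.281, 0.002, -0.96]]
contact_force: [0.3, -1.1, -0.7]
gripper_width: -0.0001
grip_force: 0.0
lamp 1.45 [ 0.483  -0.1063  0.193 ] [ 0.33 -1.13 -0.72] cm [ 5.96 -9.57  2.45] rot [ 0.02 -0.05 -0.02]
```

```bash
python3 -m crank '{"delta_pos":[[6,-9.6,2.4],[6,-9.6,2.4],[6,-9.6,2.4],[6,-9.6,2.4],[6,-9.6,2.4]],"rotation":[[0,0,0],[0,0,0],[0,0,0],[0,0,0],[0,0,0]],"hand":[1,1,1,1,1]}'; python3 -c "
from h import *
rel('lamp',.10)
s=get_state();f=grab_frame('wrist');cv2.imwrite('pics/w1.png',f['pixels']);print({k:v for k,v in f.items() if k!='pixels'})
he=np.array(f['hand_eye']);fl=200/np.tan(np.radians(f['vertical_fov']/2))
for n in PRESS:
    X=s['orientation'].T@(np.array(PRESS[n][0])-s['eef_pos']);c=he[:3,:3].T@(X-he[:3,3]);a=np.arctan2(np.hypot(*c[:2]),c[2]);print(n,(c[:2]/np.hypot(*c[:2])*a*fl+[f['cx'],f['cy']]).round(1))
"
```

```text
clock: 1.87
eef_pos: [0.5455, -0.0097, 0.1861]
orientation: [[0.96, 0.018, 0.28], [0.018, -1.0, 0.004], [0.28, 0.001, -0.96]]
contact_force: [-0.1, -0.0, 0.8]
gripper_width: -0.0001
grip_force: 0.0
lamp 1.8667 [ 0.5455 -0.0097  0.1861] [-0.14 -0.03  0.77] cm [0.01 0.   0.01] rot [ 0.01 -0.03  0.01]
{'vertical_fov': 65.70646984690485, 'cx': 318.63808118304416, 'cy': 202.35581590921663, 'hand_eye': array([[ 7.70200811e-04, -9.53377768e-01, -3.01778458e-01,
         7.81606633e-02],
       [ 9.99999647e-01,  6.32651395e-04,  5.53534420e-04,
         2.90456537e-04],
       [-3.36806847e-04, -3.01778778e-01,  9.53377919e-01,
        -1.42401319e-01],
       [ 0.00000000e+00,  0.00000000e+00,  0.00000000e+00,
         1.00000000e+00]])}
lamp [318.  204.2]
scope [509.5 193.1]
cam [ 84.8 153.2]
```

View pics/w1.png

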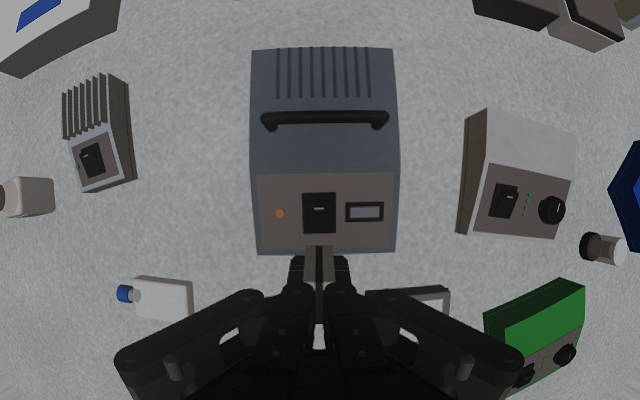

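The wrist view shows the lamp rocker at (303–336, 193–233), with the predicted press point at (318,204). Scope rocker is at (503,200) and cam rocker at (92,160), both where predicted. Next a closer crop of the rocker's far end.

```bash
python3 - <<'E'
import cv2,numpy as np
w=cv2.imread("pics/w1.png")
def c(x,y,r=32):
    a=w[y-r:y+r,x-r:x+r].astype(float);a=np.clip(a*2.2,0,255).astype(np.uint8)
    return cv2.resize(a,(260,260),interpolation=cv2.INTER_CUBIC)
cv2.imwrite("pics/crop2.png",np.hstack([c(92,160),c(319,213),c(503,200)]))
E
```

```text
(no output)
```

View pics/crop2.png

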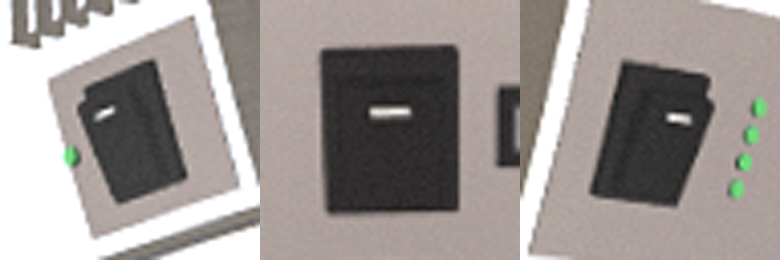

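Far edge of the raised rocker is at row ≈ 201, so 3 mm inside is ≈ 204, as predicted; the other two also fit. Descending.

```bash
python3 -m crank '{"delta_pos":[[0,0.05,4],[0,0.05,7],[0,0.05,9],[0,0.05,9.3],[0,0.05,9.3]],"rotation":[[0,0,0],[0,0,0],[0,0,0],[0,0,0],[0,0,0]],"hand":[1,1,1,1,1]}'; python3 -c "
from h import *
rel('lamp',0)"
```

```text
clock: 2.33
eef_pos: [0.57, -0.0128, 0.0962]
orientation: [[0.961, 0.013, 0.277], [0.013, -1.0, 0.003], [0.277, 0.001, -0.961]]
contact_force: [-0.9, -0.4, 0.3]
gripper_width: 0.0001
grip_force: 0.0
lamp 2.3333 [ 0.57   -0.0128  0.0962] [-0.95 -0.37  0.28] cm [ 0.15 -0.36  0.69] rot [ 0.02 -0.01 -0.04]
```

```bash
python3 -m crank '{"delta_pos":[[0.1,-0.25,0.2],[0.1,-0.25,0.2],[0.1,-0.25,0.3],[0.1,-0.25,0.4],[0.1,-0.25,0.4]],"rotation":[[0,0,0],[0,0,0],[0,0,0],[0,0,0],[0,0,0]],"hand":[1,1,1,1,1]}'; python3 -c "
from h import *
rel('lamp',0)"
```

```text
clock: 2.75
eef_pos: [0.5735, -0.0092, 0.0942]
orientation: [[0.96, 0.015, 0.281], [0.015, -1.0, 0.003], [0.281, 0.002, -0.96]]
contact_force: [0.3, -0.9, 1.2]
gripper_width: -0.0001
grip_force: 0.0
lamp 2.75 [ 0.5735 -0.0092  0.0942] [ 0.34 -0.89  1.22] cm [-0.13 -0.    0.4 ] rot [ 0.02 -0.05 -0.02]
```

```bash
python3 -m crank '{"delta_pos":[[-0.1,0,0.1],[-0.1,0,0.2],[-0.1,0,0.3],[-0.1,0,0.35],[-0.1,0,0.35]],"rotation":[[0,0,0],[0,0,0],[0,0,0],[0,0,0],[0,0,0]],"hand":[1,1,1,1,1]}'; python3 -c "
from h import *
rel('lamp',0)"
```

```text
clock: 3.17
eef_pos: [0.5734, -0.0092, 0.0899]
orientation: [[0.96, 0.015, 0.28], [0.015, -1.0, 0.003], [0.28, 0.001, -0.96]]
contact_force: [-0.5, -0.3, 2.8]
gripper_width: -0.0005
grip_force: 1.2
lamp 3.1667 [ 0.5734 -0.0092  0.0899] [-0.46 -0.34  2.77] cm [-0.01  0.   -0.01] rot [ 0.02 -0.04 -0.02]
```

Touching (about 3 N). Going down in small steps.

```bash
python3 -m crank '{"delta_pos":[[0,0,0.05],[0,0,0.1],[0,0,0.1]],"rotation":[[0,0,0],[0,0,0],[0,0,0]],"hand":[1,1,1]}'; python3 -m crank '{"delta_pos":[[0,0,0.05],[0,0,0.05]],"rotation":[[0,0,0],[0,0,0]],"hand":[1,1]}';  python3 -m crank '{"delta_pos":[[0,0,0.05],[0,0,0.05]],"rotation":[[0,0,0],[0,0,0]],"hand":[1,1]}'; python3 -c "
from h import *
rel('lamp',0)"
```

```text
clock: 3.42
eef_pos: [0.5739, -0.0092, 0.0891]
orientation: [[0.96, 0.015, 0.281], [0.015, -1.0, 0.003], [0.281, 0.002, -0.96]]
contact_force: [0.8, -0.3, 3.2]
gripper_width: -0.0003
grip_force: 1.1
clock: 3.58
eef_pos: [0.5735, -0.0092, 0.0883]
orientation: [[0.96, 0.015, 0.28], [0.015, -1.0, 0.003], [0.28, 0.001, -0.96]]
contact_force: [-0.2, 0.4, -0.1]
gripper_width: 0.0001
grip_force: 0.0
clock: 3.75
eef_pos: [0.5734, -0.0092, 0.0878]
orientation: [[0.96, 0.015, 0.279], [0.014, -1.0, 0.003], [0.279, 0.001, -0.96]]
contact_force: [0.3, -0.0, 1.7]
gripper_width: -0.0001
grip_force: 0.3
lamp 3.75 [ 0.5734 -0.0092  0.0878] [ 0.35 -0.03  1.68] cm [ 0.05  0.   -0.22] rot [ 0.02 -0.03 -0.02]
```

Force dropped to zero, so it has snapped. Back off and look.

```bash
python3 -m crank '{"delta_pos":[[0,0,-2],[0,0,-6],[0,0,-9],[0,0,-9.5],[0,0,-9.5]],"rotation":[[0,0,0],[0,0,0],[0,0,0],[0,0,0],[0,0,0]],"hand":[1,1,1,1,1]}'; python3 -c "
from h import *
w=grab_frame('wrist')['pixels'];cv2.imwrite('pics/w2.png',w)
o=cv2.imread('pics/w1.png')
c=lambda w:cv2.resize(np.clip(w[150:265,240:410].astype(float)*2,0,255).astype(np.uint8),None,fx=2.3,fy=2.3,interpolation=2)
cv2.imwrite('pics/crop3.png',np.hstack([c(o),c(w)]))
rel('scope',.10)"
```

```text
clock: 4.17
eef_pos: [0.5479, -0.0096, 0.1814]
orientation: [[0.959, 0.015, 0.284], [0.015, -1.0, 0.002], [0.284, 0.002, -0.959]]
contact_force: [0.0, -0.4, 0.0]
gripper_width: -0.0003
grip_force: 0.0
scope 4.2167 [ 0.5475 -0.0095  0.1799] [ 0.6  -0.37  0.16] cm [ 0.41 19.56  2.11] rot [-0.31 -0.05  1.13]
```

View pics/crop3.png

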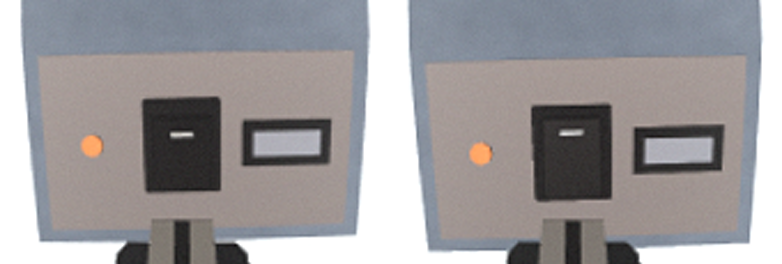

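Left (before): stroke well inside the frame. Right (after): stroke close to the frame's far edge and near end raised, so the lamp is on. On to the scope.

```bash
python3 -m crank '{"delta_pos":[[0.4,19.6,2.1],[0.4,19.6,2.1],[0.4,19.6,2.1],[0.4,19.6,2.1],[0.4,19.6,2.1]],"rotation":[[-0.3,0,1.1],[-0.3,0,1.1],[-0.3,0,1.1],[-0.3,0,1.1],[-0.3,0,1.1]],"hand":[1,1,1,1,1]}'; python3 -m crank '{"delta_pos":[[0,0,0]],"rotation":[[0,0,0]],"hand":[1]}'; python3 -c "
from h import *
rel('scope',.10)
s=get_state();f=grab_frame('wrist');px=f['pixels']
he=np.array(f['hand_eye']);fl=200/np.tan(np.radians(f['vertical_fov']/2))
X=s['orientation'].T@(np.array(PRESS['scope'][0])-s['eef_pos']);c=he[:3,:3].T@(X-he[:3,3]);a=np.arctan2(np.hypot(*c[:2]),c[2]);q=(c[:2]/np.hypot(*c[:2])*a*fl+[f['cx'],f['cy']]);print(q)
m=(px.max(2)<70).astype(np.uint8);m[:170]=0;m[240:]=0;m[:,:280]=0;m[:,360:]=0
print(cv2.connectedComponentsWithStats(m)[2:])"
```

```text
clock: 4.63
eef_pos: [0.5594, -0.2081, 0.1583]
orientation: [[0.955, -0.105, 0.277], [-0.101, -0.994, -0.028], [0.279, -0.001, -0.96]]
contact_force: [-0.6, 0.4, 0.3]
gripper_width: 0.0001
grip_force: 0.0
clock: 4.72
eef_pos: [0.56, -0.2105, 0.1583]
orientation: [[0.954, -0.108, 0.278], [-0.104, -0.994, -0.03], [0.279, -0.0, -0.96]]
contact_force: [-0.2, -0.1, -0.5]
gripper_width: 0.0001
grip_force: 0.0
scope 4.7167 [ 0.56   -0.2105  0.1583] [-0.18 -0.09 -0.48] cm [ 0.04 -0.56 -0.28] rot [-0.   -0.03 -0.  ]
[311.45254104 204.99155219]
(array([[     0,      0,    640,    400, 254523],
       [   296,    193,     35,     43,   1476],
       [   353,    197,      1,      1,      1]], dtype=int32), array([[319.53731883, 199.41622565],
       [313.04200542, 213.94783198],
       [353.        , 197.        ]]))
```

```bash
python3 -m crank '{"delta_pos":[[0,-0.45,4],[0,-0.45,7],[0,-0.45,8.7],[0,-0.45,9],[0,-0.45,9]],"rotation":[[0,0,0],[0,0,0],[0,0,0],[0,0,0],[0,0,0]],"hand":[1,1,1,1,1]}';python3 -m crank '{"delta_pos":[[0,0,0]],"rotation":[[0,0,0]],"hand":[1]}'; python3 -c "
from h import *
rel('scope',.0)"
```

```text
clock: 5.18
eef_pos: [0.5842, -0.202, 0.072]
orientation: [[0.956, -0.104, 0.275], [-0.1, -0.995, -0.027], [0.277, -0.002, -0.961]]
contact_force: [0.1, -0.7, -0.5]
gripper_width: -0.0002
grip_force: 0.0
clock: 5.27
eef_pos: [0.5851, -0.2028, 0.0741]
orientation: [[0.955, -0.104, 0.278], [-0.1, -0.995, -0.028], [0.279, -0.001, -0.96]]
contact_force: [-0.6, -0.7, 0.3]
gripper_width: -0.0002
grip_force: 0.0
scope 5.2667 [ 0.5851 -0.2028  0.0741] [-0.55 -0.67  0.33] cm [0.04 0.48 0.96] rot [-0.02 -0.03  0.04]
```

```bash
python3 -m crank '{"delta_pos":[[0,0.5,0.2],[0,0.5,0.4],[0,0.5,0.5],[0,0.5,0.5]],"rotation":[[0,0,0],[0,0,0],[0,0,0],[0,0,0]],"hand":[1,1,1,1]}'; python3 -c "
from h import *
rel('scope',.0)"
```

```text
clock: 5.6
eef_pos: [0.5864, -0.2088, 0.0698]
orientation: [[0.954, -0.105, 0.279], [-0.101, -0.994, -0.029], [0.281, -0.0, -0.96]]
contact_force: [-0.5, -0.3, -1.4]
gripper_width: 0.0
grip_force: 0.0
scope 5.6 [ 0.5864 -0.2088  0.0698] [-0.47 -0.32 -1.35] cm [-0.02 -0.1   0.49] rot [-0.01 -0.05  0.03]
```

```bash
python3 -m crank '{"delta_pos":[[0,0,0.1],[0,0,0.2],[0,0,0.3],[0,0,0.4],[0,0,0.4]],"rotation":[[0,0,0],[0,0,0],[0,0,0],[0,0,0],[0,0,0]],"hand":[1,1,1,1,1]}';python3 -m crank '{"delta_pos":[[0,0,0.05],[0,0,0.1],[0,0,0.1]],"rotation":[[0,0,0],[0,0,0],[0,0,0]],"hand":[1,1,1]}'; python3 -c "
from h import *
rel('scope',.0)"
```

```text
clock: 6.02
eef_pos: [0.5874, -0.2086, 0.0653]
orientation: [[0.955, -0.104, 0.279], [-0.1, -0.995, -0.029], [0.28, -0.001, -0.96]]
contact_force: [-0.1, 0.3, 1.6]
gripper_width: -0.0003
grip_force: 0.7
clock: 6.27
eef_pos: [0.5879, -0.2088, 0.0646]
orientation: [[0.955, -0.105, 0.279], [-0.1, -0.995, -0.029], [0.281, -0.001, -0.96]]
contact_force: [0.7, 0.4, 2.5]
gripper_width: 0.0
grip_force: 1.4
scope 6.2667 [ 0.5879 -0.2088  0.0646] [0.66 0.38 2.51] cm [-0.01 -0.08 -0.05] rot [-0.01 -0.04  0.03]
```

```bash
for i in 1 2; do :; done; python3 -m crank '{"delta_pos":[[0,0,0.05],[0,0,0.05]],"rotation":[[0,0,0],[0,0,0]],"hand":[1,1]}' | grep -E 'pos|force'; python3 -m crank '{"delta_pos":[[0,0,0.05],[0,0,0.05]],"rotation":[[0,0,0],[0,0,0]],"hand":[1,1]}'| grep -E 'pos|force'
```

```text
eef_pos: [0.5881, -0.2088, 0.0642]
contact_force: [1.3, 1.1, 4.0]
grip_force: 1.7
eef_pos: [0.5879, -0.2087, 0.0634]
contact_force: [-0.3, -0.1, 0.3]
grip_force: 0.1
```

Snapped. Back off, look.

```bash
python3 -m crank '{"delta_pos":[[0,0,-2],[0,0,-6],[0,0,-9],[0,0,-9.5],[0,0,-9.5]],"rotation":[[0,0,0],[0,0,0],[0,0,0],[0,0,0],[0,0,0]],"hand":[1,1,1,1,1]}'; python3 -c "
from h import *
w=grab_frame('wrist')['pixels']
c=lambda w:cv2.resize(np.clip(w[150:265,230:400].astype(float)*2,0,255).astype(np.uint8),None,fx=3,fy=3,interpolation=2)
cv2.imwrite('pics/crop4.png',c(w))
rel('cam',.15)"
```

```text
clock: 7.02
eef_pos: [0.5618, -0.2064, 0.1568]
orientation: [[0.954, -0.105, 0.281], [-0.1, -0.995, -0.03], [0.283, 0.0, -0.959]]
contact_force: [-0.1, -0.2, 1.2]
gripper_width: -0.0
grip_force: 0.0
cam 7.0667 [ 0.5615 -0.2061  0.1553] [-0.26 -0.22 -1.45] cm [ -0.92 -45.67  -5.25] rot [ 0.99 -0.05 -3.41]
```

View pics/crop4.png

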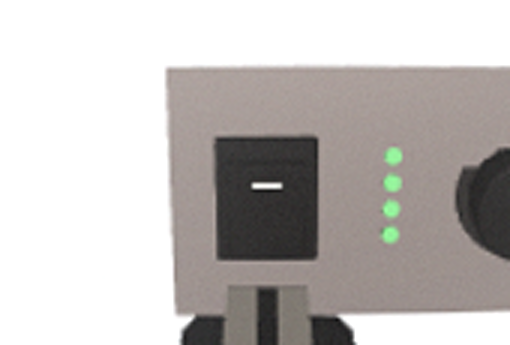

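The stroke sits at 40% of the frame (lamp: 38% off, 28% on), so the scope rocker is still off. The force vanished just at its balance point and I backed off too soon. I'll press again, a little deeper.

```bash
python3 -m crank '{"delta_pos":[[0,0,3],[0,0,6],[0,0,8.5],[0,0,9.2],[0,0,9.2]],"rotation":[[0,0,0],[0,0,0],[0,0,0],[0,0,0],[0,0,0]],"hand":[1,1,1,1,1]}' | grep -E 'pos|force'; python3 -m crank '{"delta_pos":[[0,0,0.1],[0,0,0.2],[0,0,0.3],[0,0,0.3]],"rotation":[[0,0,0],[0,0,0],[0,0,0],[0,0,0]],"hand":[1,1,1,1]}'| grep -E 'pos|force'; python3 -c "
from h import *
rel('scope',.0)"
```

```text
eef_pos: [0.5861, -0.2079, 0.0634]
contact_force: [0.2, 0.1, 0.0]
grip_force: 0.0
eef_pos: [0.5881, -0.2089, 0.0644]
contact_force: [-0.0, -0.0, -0.2]
grip_force: 0.0
scope 7.8167 [ 0.5881 -0.2089  0.0644] [-0.05 -0.03 -0.15] cm [-0.03 -0.09 -0.07] rot [-0.01 -0.05  0.03]
```

```bash
python3 -m crank '{"delta_pos":[[0,0,0.05],[0,0,0.1],[0,0,0.1]],"rotation":[[0,0,0],[0,0,0],[0,0,0]],"hand":[1,1,1]}'| grep -E 'pos|force';  python3 -m crank '{"delta_pos":[[0,0,0.05],[0,0,0.1],[0,0,0.1]],"rotation":[[0,0,0],[0,0,0],[0,0,0]],"hand":[1,1,1]}'| grep -E 'pos|force'; python3 -m crank '{"delta_pos":[[0,0,-2],[0,0,-6],[0,0,-9],[0,0,-9.5],[0,0,-9.5]],"rotation":[[0,0,0],[0,0,0],[0,0,0],[0,0,0],[0,0,0]],"hand":[1,1,1,1,1]}'; python3 -c "
from h import *
w=grab_frame('wrist')['pixels']
c=lambda w:cv2.resize(np.clip(w[150:265,230:400].astype(float)*2,0,255).astype(np.uint8),None,fx=3,fy=3,interpolation=2)
cv2.imwrite('pics/crop5.png',c(w))
rel('cam',.15)"
```

```text
eef_pos: [0.5883, -0.2088, 0.0629]
contact_force: [0.5, 0.0, -0.0]
grip_force: 0.0
eef_pos: [0.5886, -0.2089, 0.0617]
contact_force: [-0.4, 0.2, 4.1]
grip_force: 1.9
clock: 8.73
eef_pos: [0.5627, -0.2066, 0.1551]
orientation: [[0.954, -0.105, 0.282], [-0.1, -0.995, -0.03], [0.284, 0.001, -0.959]]
contact_force: [0.5, -0.2, -0.5]
gripper_width: 0.0
grip_force: 0.0
cam 8.7833 [ 0.5623 -0.2062  0.1535] [-0.09 -0.38 -0.61] cm [ -0.94 -45.67  -5.45] rot [ 0.99 -0.05 -3.41]
```

View pics/crop5.png

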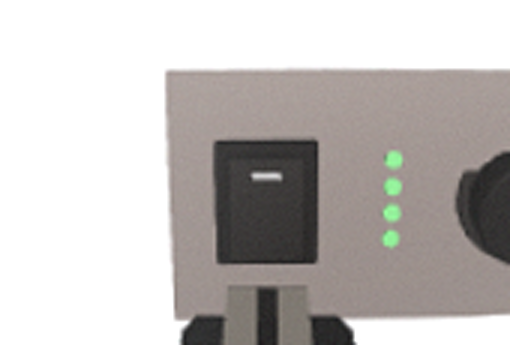

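Scope is on now (stroke at 29% of the frame). On to the camera supply, passing above the lamp.

```bash
python3 -m crank '{"delta_pos":[[0,-4,-3],[-0.9,-45.7,-5.4],[-0.9,-45.7,-5.4],[-0.9,-45.7,-5.4],[-0.9,-45.7,-5.4]],"rotation":[[0,0,0],[1,0,-3.4],[1,0,-3.4],[1,0,-3.4],[1,0,-3.4]],"hand":[1,1,1,1,1]}'|grep pos; python3 -c "
from h import *
rel('cam',.15)"
```

```text
eef_pos: [0.5691, -0.0048, 0.1854]
cam 9.2 [ 0.5691 -0.0048  0.1854] [1.09 0.04 0.56] cm [  8.82 -24.08   0.72] rot [-0.04 -0.03  0.12]
```

```bash
python3 -m crank '{"delta_pos":[[8.8,-24.1,0.7],[8.8,-24.1,0.7],[8.8,-24.1,0.7],[8.8,-24.1,0.7],[8.8,-24.1,0.7]],"rotation":[[0,0,0],[0,0,0],[0,0,0],[0,0,0],[0,0,0]],"hand":[1,1,1,1,1]}'|grep pos; python3 -c "
from h import *
rel('cam',.10)"
```

```text
eef_pos: [0.5848, 0.2033, 0.2]
cam 9.6167 [0.5848 0.2033 0.2   ] [0.85 0.06 0.07] cm [ 1.37 -4.52  5.08] rot [-0.01 -0.02 -0.01]
```

```bash
python3 -m crank '{"delta_pos":[[1.4,-4.5,5],[1.4,-4.5,5],[1.4,-4.5,5],[1.4,-4.5,5],[1.4,-4.5,5]],"rotation":[[0,0,0],[0,0,0],[0,0,0],[0,0,0],[0,0,0]],"hand":[1,1,1,1,1]}'|grep pos; python3 -c "
from h import *
rel('cam',.10)
s=get_state();f=grab_frame('wrist');px=f['pixels'];cv2.imwrite('pics/w6.png',px)
he=np.array(f['hand_eye']);fl=200/np.tan(np.radians(f['vertical_fov']/2))
X=s['orientation'].T@(np.array(PRESS['cam'][0])-s['eef_pos']);c=he[:3,:3].T@(X-he[:3,3]);a=np.arctan2(np.hypot(*c[:2]),c[2]);q=(c[:2]/np.hypot(*c[:2])*a*fl+[f['cx'],f['cy']]);print(q)
m=(px.max(2)<70).astype(np.uint8);m[:170]=0;m[240:]=0;m[:,:280]=0;m[:,360:]=0
print(cv2.connectedComponentsWithStats(m)[2:])"
```

```text
eef_pos: [0.5995, 0.2514, 0.1564]
cam 10.0333 [0.5995 0.2514 0.1564] [-0.17  0.67  0.82] cm [ 0.   -0.28  0.14] rot [-0.01 -0.02 -0.  ]
[314.59216352 203.53917932]
(array([[     0,      0,    640,    400, 253433],
       [   353,    170,      4,      1,      4],
       [   304,    181,      6,      1,      6],
       [   300,    182,      1,      1,      1],
       [   342,    183,      5,      1,      5],
       [   317,    185,      1,      1,      1],
       [   322,    185,      1,      1,      1],
       [   352,    184,      1,      1,      1],
       [   297,    186,      1,      1,      1],
       [   309,    187,      1,      1,      1],
       [   280,    189,     70,     49,   2501],
       [   335,    188,      1,      1,      1],
       [   282,    190,      1,      1,      1],
       [   287,    191,      1,      1,      1],
       [   280,    192,      1,      1,      1],
       [   335,    192,      1,      1,      1],
       [   293,    195,      2,      2,      2],
       [   283,    196,      1,      1,      1],
       [   346,    197,      1,      1,      1],
    
[... 1649 characters left out ...]
   [295.        , 199.        ],
       [335.5       , 198.        ],
       [339.28571429, 200.14285714],
       [344.33333333, 200.        ],
       [280.        , 200.        ],
       [283.        , 200.        ],
       [285.        , 201.        ],
       [293.        , 201.        ],
       [349.66666667, 200.33333333],
       [281.        , 202.        ],
       [288.        , 202.        ],
       [294.66666667, 203.33333333],
       [342.33333333, 203.33333333],
       [345.        , 203.        ],
       [348.        , 202.        ],
       [283.        , 205.        ],
       [348.        , 204.33333333],
       [295.        , 206.        ],
       [334.        , 211.        ]]))
```

```bash
python3 - <<'E'
import cv2,numpy as np
px=cv2.imread("pics/w6.png")
for th in(40,50,58):
    m=(px.max(2)<th).astype(np.uint8);m[:170]=0;m[240:]=0;m[:,:270]=0;m[:,370:]=0
    n,l,s,c=cv2.connectedComponentsWithStats(m);i=1+s[1:,4].argmax();print(th,s[i],c[i])
m=(px[195:225,300:332].min(2)>90);ys,xs=np.nonzero(m);print(len(xs),xs.mean()+300,ys.mean()+195)
E
```

```text
40 [ 298  190   34   42 1300] [314.55153846 210.54923077]
50 [ 298  190   34   42 1348] [314.34643917 210.45029674]
58 [ 297  189   36   43 1404] [314.38532764 210.33547009]
0 nan nan<stdin>:6: RuntimeWarning: Mean of empty slice.
  ret = ret.dtype.type(ret / rcount)
```

```bash
python3 -m crank '{"delta_pos":[[0.2,-0.1,4],[0.2,-0.1,7],[0.2,-0.1,9],[0.2,-0.1,9.2],[0.2,-0.1,9.2]],"rotation":[[0,0,0],[0,0,0],[0,0,0],[0,0,0],[0,0,0]],"hand":[1,1,1,1,1]}'|grep -E 'pos|force';python3 -m crank '{"delta_pos":[[0,0,0],[0,0,0]],"rotation":[[0,0,0],[0,0,0]],"hand":[1,1]}'|grep -E 'pos|force'; python3 -c "
from h import *
rel('cam',.0,(.002,0))"
```

```text
eef_pos: [0.6264, 0.2589, 0.0695]
contact_force: [-0.1, -0.1, -0.5]
grip_force: 0.0
eef_pos: [0.6273, 0.2599, 0.0719]
contact_force: [-0.2, -0.3, 0.1]
grip_force: 0.0
cam 10.6667 [0.6273 0.2599 0.0719] [-0.21 -0.3   0.06] cm [-0.26 -0.19  1.21] rot [-0.01 -0.06 -0.01]
```

```bash
python3 -m crank '{"delta_pos":[[-0.2,-0.2,0.4],[-0.2,-0.2,0.8],[-0.2,-0.2,1],[-0.2,-0.2,1.1],[-0.2,-0.2,1.1]],"rotation":[[0,0,0],[0,0,0],[0,0,0],[0,0,0],[0,0,0]],"hand":[1,1,1,1,1]}'|grep -E 'pos|force'; python3 -c "
from h import *
rel('cam',.0,(.002,0))"
```

```text
eef_pos: [0.6277, 0.2626, 0.059]
contact_force: [0.1, 0.7, 3.0]
grip_force: 1.4
cam 11.0833 [0.6277 0.2626 0.059 ] [0.15 0.73 2.96] cm [-0.    0.06 -0.05] rot [-0.01 -0.05 -0.01]
```

```bash
python3 -m crank '{"delta_pos":[[0,0,0.05],[0,0,0.1],[0,0,0.1]],"rotation":[[0,0,0],[0,0,0],[0,0,0]],"hand":[1,1,1]}'|grep -E 'pos|force';python3 -m crank '{"delta_pos":[[0,0,0.05],[0,0,0.1],[0,0,0.1]],"rotation":[[0,0,0],[0,0,0],[0,0,0]],"hand":[1,1,1]}'|grep -E 'pos|force'; python3 -m crank '{"delta_pos":[[0,0,0.05],[0,0,0.05]],"rotation":[[0,0,0],[0,0,0]],"hand":[1,1]}'|grep -E 'pos|force'
```

```text
eef_pos: [0.6272, 0.2623, 0.0577]
contact_force: [0.5, 0.7, -0.2]
grip_force: 0.0
eef_pos: [0.6274, 0.2624, 0.0567]
contact_force: [-2.0, -1.1, 1.7]
grip_force: 1.2
eef_pos: [0.6275, 0.2624, 0.0563]
contact_force: [-3.6, -0.9, 3.5]
grip_force: 1.9
```

```bash
python3 -m crank '{"delta_pos":[[0,0,-2],[0,0,-6],[0,0,-9],[0,0,-9.5],[0,0,-9.5]],"rotation":[[0,0,0],[0,0,0],[0,0,0],[0,0,0],[0,0,0]],"hand":[1,1,1,1,1]}'|grep pos; python3 -m crank '{"delta_pos":[[0,0,-5],[0,0,-10],[0,0,-12],[0,0,-12]],"rotation":[[0,0,0],[0,0,0],[0,0,0],[0,0,0]],"hand":[1,1,1,1]}'|grep -E 'pos|force'; python3 - <<'E'
from h import *
w=grab_frame('wrist')['pixels']
T=grab_frame('top')['pixels']
a=cv2.resize(np.clip(w[110:260].astype(float)*1.7,0,255).astype(np.uint8),(790,185),interpolation=2)
b=cv2.resize(np.clip(w[140:250,230:410].astype(float)*2,0,255).astype(np.uint8),(590,361),interpolation=2)
b=np.hstack([b,np.zeros((361,200,3),np.uint8)])
cv2.imwrite('pics/crop6.png',np.vstack([a,b]))
E
```

```text
eef_pos: [0.6031, 0.2559, 0.1502]
eef_pos: [0.5712, 0.2472, 0.2685]
contact_force: [2.7, 0.8, 1.1]
grip_force: 0.0
```

View pics/crop6.png

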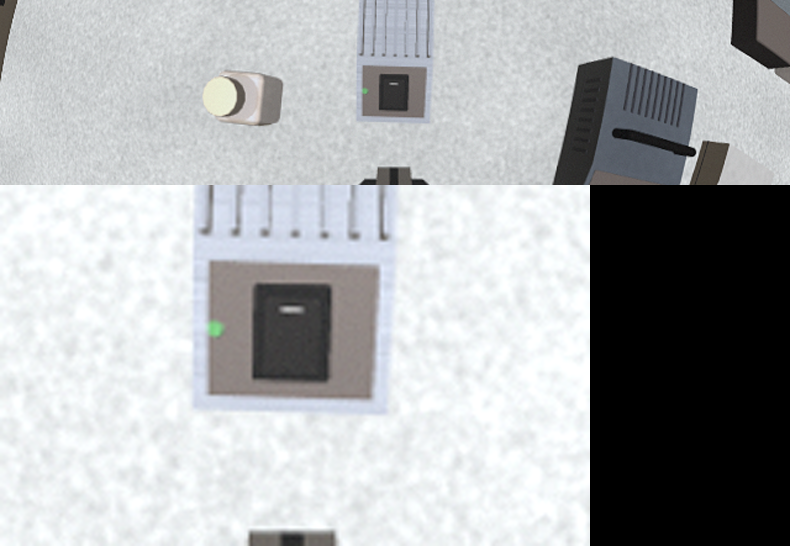

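The camera rocker's stroke is at 26% of the frame and the near end is up, so it is on. The arm is clear of everything, so I hand in.

```bash
python3 -m crank '{"delta_pos":[[0,0,0],[0,0,0],[0,0,0]],"rotation":[[0,0,0],[0,0,0],[0,0,0]],"hand":[1,1,1]}'|grep force; python3 -c "
from station import *
print(finish_job())"
```

```text
contact_force: [-0.1, 0.0, -0.7]
grip_force: 0.0
the job is handed in; nothing more can be done
None
```

I switched on the lamp supply, then the stand controller (on a second press, as the first did not take), then the camera supply. A wrist-camera picture after each press showed its rocker over, contact forces stayed around 5 N or less, and I handed the job in at about 12 s with the arm clear; I did not re-measure the box positions afterwards.

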